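# Return two press setting plates to their graded rack and shut the keeper

### The arm

A 6-joint arm with a two-finger parallel gripper is mounted at the origin on a cart in front of the work surface, level with it; the furniture and walls round the work are solid. World frame = base frame: x ahead of the robot, y to its left, z up, the work surface at z = 0. Lengths are in m, angles in rad, forces in N, time in s.
With the tool pointing down it reaches from about 0.375 to 0.925 m from the base axis. Payload 5.7 kg.
Tool frame: the origin (TCP) lies midway between the tips of the shut fingers; the grasp point (between the pads) lies 19 mm behind it; z points along the fingers, y is the line along which they close (so a half turn about z gives the same grasp; the last joint's range is limited). The gripper opens to 88 mm and grips with 3 to 60 N. Pads are 20 mm wide; open, the fingers measure 115 mm over their backs; the gripper's body (75 mm by 178 mm) begins 61 mm behind the grasp point.
Start: joints at [1.233, 0.359, 1.51, -0, 1.272, -0.115], TCP at [0.133, 0.585, 0.223] pointing down, gripper open.
Joint ranges: [-2.97, 2.97], [-1.01, 2.36], [0.21, 2.38], [-0.96, 4.11], [0.2, 2.71], [-2.98, 2.98]. Speed limits (rad/s): [2.39, 2.39, 3.14, 3.14, 3.14, 3.14].

### API

Orientations are given as a unit quaternion [x, y, z, w].
In Python, from bench import move_ptp, servo_line, goto_joints, move_gripper, sleep, inverse_kinematics, capture, PlanningError, close_job, spot_in, silhouettes, current_clock, current_joint_pos, current_qvel, current_joint_torque, current_position, current_orientation, current_force, current_torque, current_finger_gap, current_grip_force gives the robot as it stands. Calls block until the motion is done:
- move_ptp(position, orientation): joint-space move of the TCP to a pose.
- servo_line(position, orientation=None, rate=0.15, contact_N=None): straight line of the TCP; orientation=None keeps the orientation; rate is the mean speed in m/s. With contact_N (N) it stops when the force on the tool has changed by that much, and returns True; else False.
- goto_joints(angles): joint-space move.
- move_gripper(opening): finger opening in m; the grip force is fixed at half the most; returns when the fingers have stopped.
- sleep(seconds).
- inverse_kinematics(position, orientation): joint angles nearest the present ones, or None.
- capture(name): name is "side" or "top" or "wrist"; returns a dict with "image" (480x640x3 uint8, blue, green, red), "range_z" (480x640 float32, m along the optical axis (not along the pixel's ray), 0 where there is no reading), "intrinsics" (3x3 intrinsics, pixels), "R" (3x3) and "t" (3): a world point X has camera coordinates R X + t. Camera axes: x right, y down, z forward; pixel columns grow to the right and rows downward; lengths in m; the calibration is good to about 2 mm. A picture is of the moment at which its call begins.
A pose or a line that the arm cannot do raises PlanningError and nothing moves.
- close_job(): hands the job in; it is judged then, once.
Trained networks look in the newest picture that a camera, given by its name, has taken for a name from the list of things; names that differ only in an ending like _2 or _b are one class to them, and where a whole thing is asked for, a point or a joint stands for the part that bears it (a point fixed in the world has none). Each returns a list of dicts, best first, with "conf" (0 to 1); they miss things now and then, are a little off and sometimes report something else, mostly with a low value. They report only what shows in the picture. A call takes as long as a camera call.
- spot_in(camera, query): "xy" ([column, row] in pixels, amid what is visible of it).
- silhouettes(camera, query): "region" (480x640 bool, what is visible of it) and "xy" ([column, row] in pixels, amid what is visible of it).
Readings, each from a call of its own:
- current_clock(): time.
- current_joint_pos(): joint angles.
- current_qvel(): joint speeds.
- current_joint_torque(): joint torques, N m.
- current_position(): TCP position.
- current_orientation(): TCP orientation.
- current_force(): force on the tool from outside, world axes, zero at the start.
- current_torque(): the same for the moment, N m.
- current_finger_gap(): finger opening in m.
- current_grip_force(): force on a finger pad.
Only numpy, scipy, OpenCV 4.12 (cv2) and the standard library are available. Lean on these libraries where they do the work, as an engineer would, in place of code of your own. Each camera call takes 0.05 s, during which the arm holds its last target. There are 200 camera calls.

### The job

Put the two setting plates that were left standing on the bench back into the rack: each goes on edge into the slot that matches its thickness, right down to the bottom, like the two plates already there. Then swing the rack's keeper bar forward over the plates until it is fully shut. Leave the other two plates in their slots and the things lying around where they are.

Things in the scene. Friction and masses are not known exactly. Their poses are not given: they have to be found in the camera images.
- rack: plate rack, fixed to the bench, turned by up to 0.3 rad: dark base 108 (x) x 246 (y) x 5 mm, with two aluminium comb rails along y, each 12 mm thick, at x = -26 and +26 mm; tooth tops 34 mm above the bench. Between the combs it is open for fingers down to the base. Low strips at x = -47.5 and 47.5 mm (tops at 17 mm). Origin: centre of its underside; x away from the robot, y left along the row, z up
- slot1 (a point): middle of the floor of the narrowest, rightmost slot, at y = -81 mm in the rack's frame, 8 mm above the bench; x runs along the slot, y across it, z up. 10 mm wide, for the 8 mm plate (already in it)
- slot2 (a point): middle of the floor of the second narrowest, second from right slot, at y = -34.5 mm in the rack's frame, 8 mm above the bench; x runs along the slot, y across it, z up. 15 mm wide, for the 13 mm plate (to be put in). All mouths flare by 4 mm on either side over the top 6 mm (28 to 34 mm above the bench)
- slot3 (a point): middle of the floor of the second widest, second from left slot, at y = 17 mm in the rack's frame, 8 mm above the bench; x runs along the slot, y across it, z up. 20 mm wide, for the 18 mm plate (to be put in). With all plates home, 36 mm are free between neighbours
- slot4 (a point): middle of the floor of the widest, leftmost slot, at y = 73.5 mm in the rack's frame, 8 mm above the bench; x runs along the slot, y across it, z up. 25 mm wide, for the 23 mm plate (already in it). A plate too thick for a slot stays up on its mouth, some 20 mm proud, and the keeper cannot shut
- plate2_mid (a point): loose flat steel plate, 13 mm thick, 70 mm long, 50 mm tall, 0.32 kg, a 12 mm hole near each end. Stands on edge on the bench, left or right of the rack. Point: its centre, half-way up; x along its length, y across its thickness, z up. Pinch it from above across its thickness, between the holes. Belongs in slot2: home, its centre is 25 mm above that slot's floor
- plate3_mid (a point): loose flat steel plate, 18 mm thick, 70 mm long, 50 mm tall, 0.44 kg, a 12 mm hole near each end. Stands on edge on the bench, left or right of the rack, opposite the 13 mm one. Point: its centre, half-way up; x along its length, y across its thickness, z up. Pinch it from above across its thickness, between the holes. Belongs in slot3: home, its centre is 25 mm above that slot's floor
- plate1_mid (a point): centre of the 8 mm thick steel plate (70 x 50 mm like the others) that is already home in slot1; loose, to stay there
- plate4_mid (a point): centre of the 23 mm thick steel plate (70 x 50 mm like the others) that is already home in slot4; loose, to stay there
- keeper (a joint): angle of the keeper, a U-shaped rod hinged at the back of the rack: 0 = shut (its bar lies along the row, 2 mm above the plates' tops, over their middle), growing as it swings up and back, away from the robot; starts at 1.55 to 2.1, stop at 2.2 rad. Stiff: stays where it is left, moves with about 3 N at the bar. Shut, the bar's centre is at x = 0, z = 64.5 mm in the rack's frame
- keeper_hinge (a point): point on the keeper's hinge axis (along the rack's y) in line with keeper_grip: x = 47, y = -10, z = 30 mm in the rack's frame. The bar swings about it on a radius of 58.3 mm
- keeper_grip (a point): middle of the black sleeve (11.6 mm thick, 24 mm long) on the keeper's 9 mm round bar, which runs along the rack's y; half-way between the second and third plates (y = -10 mm in the rack's frame), moves with the keeper. Pinch it from above along the rack's x, or push it. The keeper's side arms are at y = -114 and 114 mm
- hex_key_mid (a point): black L-shaped hex key, 98 x 33 x 7 mm, lying flat at the back left, in front of the pile of wires; the point is the middle of its long arm; to be left alone
- gauge_block_mid (a point): small steel block gauge, 56 x 22 x 12 mm, lying flat on the bench to the right, near the press; the point is its centre; to be left alone
- spare_punch_mid (a point): dark steel stepped punch, 16 mm in diameter and 53 mm tall, standing upright on the bench to the right, near the press; the point is half-way up; to be left alone
- bolt_1_mid (a point): steel bolt, 36 mm long, standing on its head on the bench to the right, near the press; the point is half-way up; to be left alone

How it is judged:
At the end, for the whole second after the job is handed in: Each of the four plates stands in the slot of its own thickness (within 4 mm of the slot's middle across it and 12 mm along it, square to within 0.12 rad), right down (its centre 22 to 28 mm above the slot floor), and the keeper is shut (joint below 0.08 rad) (x of plate1_mid in the frame of slot1 between -0.012 and 0.012 m and y of plate1_mid in the frame of slot1 between -0.004 and 0.004 m and z of plate1_mid in the frame of slot1 between 0.022 and 0.028 m and angle between the y axis of each of plate1_mid, plate2_mid, plate3_mid, plate4_mid and the y axis of rack, either way round below 0.12 rad and x of plate2_mid in the frame of slot2 between -0.012 and 0.012 m and y of plate2_mid in the frame of slot2 between -0.004 and 0.004 m and z of plate2_mid in the frame of slot2 between 0.022 and 0.028 m and x of plate3_mid in the frame of slot3 between -0.012 and 0.012 m and y of plate3_mid in the frame of slot3 between -0.004 and 0.004 m and z of plate3_mid in the frame of slot3 between 0.022 and 0.028 m and x of plate4_mid in the frame of slot4 between -0.012 and 0.012 m and y of plate4_mid in the frame of slot4 between -0.004 and 0.004 m and z of plate4_mid in the frame of slot4 between 0.022 and 0.028 m and value of joint keeper below 0.08 rad); the robot touches nothing.
It fails at once if the hex key, gauge block, punch or bolt is moved by more than 30 mm (distance of any of hex_key_mid, gauge_block_mid, spare_punch_mid, bolt_1_mid from where it was at the start of the episode above 0.03 m).
It also fails if it takes over 69 s, if anything falls off the work surface, if the arm or the gripper's body presses on something with over 40 N, if the wrist force passes 120 N, or if a joint passes its speed limit or range.

## Working session

There is one attempt and no reset: what is moved stays moved. The work goes in short steps, each a Python script; the robot and the scene stay as the last script left them, time stands still between calls to the robot, and variables do not carry over. Pictures are saved under pics/ and viewed, at most 10 in all, crops included, and the job is handed in when it is done.

```bash
mkdir -p pics; ls
cat > h.py <<'E'
import numpy as np, cv2
from bench import *
from scipy.spatial.transform import Rotation as Rn
def cloud(c):
    z=c["range_z"]; K=np.array(c["intrinsics"]); v,u=np.mgrid[:480,:640]
    p=np.stack([(u-K[0,2])/K[0,0]*z,(v-K[1,2])/K[1,1]*z,z],-1)
    P=(p-np.array(c["t"]))@np.array(c["R"])
    P[z<=0]=np.nan
    return P
def down(yaw):  # tool z down, tool y (closing) along world angle yaw
    y=np.array([np.cos(yaw),np.sin(yaw),0]); z=np.array([0,0,-1.]); x=np.cross(y,z)
    return Rn.from_matrix(np.stack([x,y,z],1)).as_quat()
E
python3 - <<'E'
from h import *
for n in("top","side"):
    c=capture(n); cv2.imwrite(f"pics/{n}0.png",c["image"]); P=cloud(c)
    print(n, "cam pos",-np.array(c["R"]).T@np.array(c["t"]))
    for q in("rack","plate2_mid","plate3_mid","keeper","keeper_grip","hex_key_mid","gauge_block_mid","spare_punch_mid","bolt_1_mid"):
        for d in silhouettes(n,q)[:5]:
            p=P[d["region"]]; p=p[~np.isnan(p[:,0])]
            if len(p)<3: continue
            print(q,round(d["conf"],2),np.round(d["xy"]),len(p),np.median(p,0).round(3),"zmax",np.percentile(p[:,2],98).round(3))
print(current_clock())
E
```

```text
pics
top cam pos [ 0.32299804 -0.01012751  1.10922898]
rack 0.92 [334. 255.] 4484 [ 0.474 -0.044  0.006] zmax 0.08
plate3_mid 0.95 [194. 252.] 401 [0.466 0.284 0.046] zmax 0.052
keeper 0.56 [333. 217.] 381 [ 0.548 -0.045  0.078] zmax 0.082
keeper 0.36 [395. 211.] 206 [ 0.579 -0.201  0.01 ] zmax 0.015
keeper_grip 0.89 [330. 216.] 557 [ 0.547 -0.041  0.077] zmax 0.082
hex_key_mid 0.41 [213. 223.] 83 [0.546 0.253 0.004] zmax 0.008
hex_key_mid 0.34 [329. 218.] 526 [ 0.547 -0.038  0.077] zmax 0.082
hex_key_mid 0.21 [331. 255.] 4494 [ 0.473 -0.044  0.006] zmax 0.08
gauge_block_mid 0.56 [393. 214.] 185 [ 0.577 -0.199  0.011] zmax 0.015
gauge_block_mid 0.42 [333. 252.] 4194 [ 0.472 -0.043  0.006] zmax 0.08
spare_punch_mid 0.62 [426. 204.] 64 [ 0.586 -0.27   0.03 ] zmax 0.055
bolt_1_mid 0.65 [331. 251.] 4339 [ 0.473 -0.047  0.006] zmax 0.08
bolt_1_mid 0.32 [335. 216.] 450 [ 0.548 -0.052  0.077] zmax 0.082
side cam pos [ 0.39541334 -0.98398825  0.63540942]
rack 0.75 [307. 277.] 3694 [ 0.481 -0.072  0.012] zmax 0.08
plate2_mid 0.78 [307. 342.] 1266 [ 0.46  -0.259  0.03 ] zmax 0.051
plate2_mid 0.63 [302. 279.] 3413 [ 0.48  -0.074  0.011] zmax 0.08
plate3_mid 0.57 [286. 198.] 669 [0.469 0.282 0.027] zmax 0.05
keeper 0.69 [341. 252.] 527 [ 0.546 -0.069  0.076] zmax 0.081
keeper_grip 0.89 [342. 255.] 751 [ 0.547 -0.063  0.068] zmax 0.081
gauge_block_mid 0.57 [373. 325.] 416 [ 0.578 -0.204  0.01 ] zmax 0.014
gauge_block_mid 0.53 [286. 196.] 657 [0.469 0.282 0.028] zmax 0.05
spare_punch_mid 0.58 [386. 346.] 239 [ 0.588 -0.278  0.027] zmax 0.053
bolt_1_mid 0.66 [390. 378.] 93 [ 0.579 -0.34   0.014] zmax 0.036
1.0
```

View pics/top0.png

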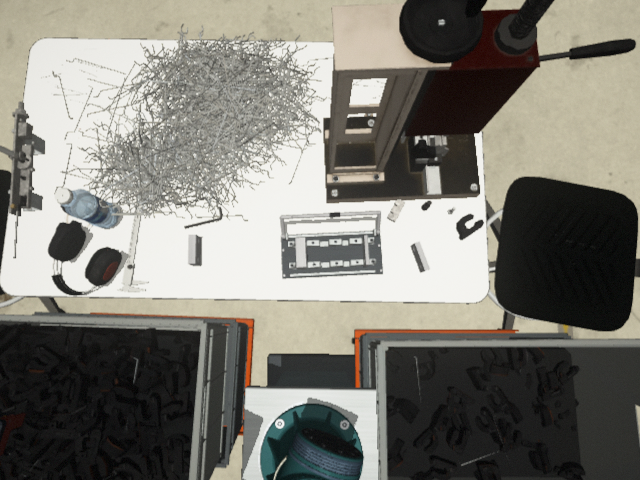

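View pics/side0.png

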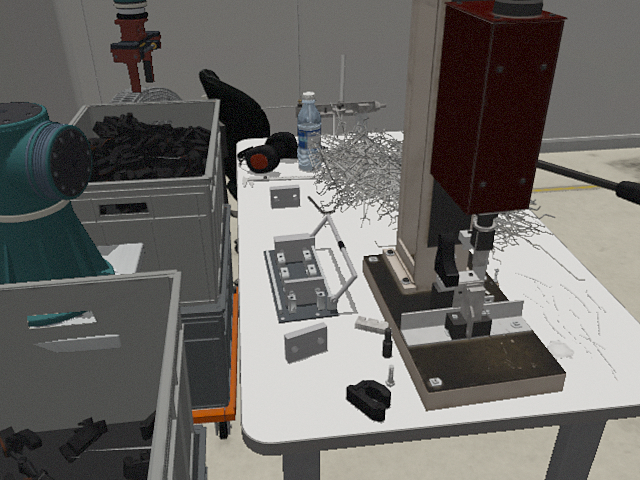

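Run:
```python
from h import *
# fit from fused clouds
Ps=[];
for n in("top","side"):
    P=cloud(capture(n)).reshape(-1,3); P=P[~np.isnan(P[:,0])]
    def box(x0,x1,y0,y1,z0,z1): return P[(P[:,0]>x0)&(P[:,0]<x1)&(P[:,1]>y0)&(P[:,1]<y1)&(P[:,2]>z0)&(P[:,2]<z1)]
    def rect(q):
        r=cv2.minAreaRect((q[:,:2]*1000).astype(np.float32)); return len(q),np.round(r[0],1),np.round(r[1],1),round(r[2],1)
    print(n)
    print("p2",rect(box(.38,.54,-.31,-.21,.044,.056)))
    print("p3",rect(box(.38,.54,.22,.34,.044,.056)))
    print("base",rect(box(.36,.62,-.2,.15,.002,.02)))
    print("teeth",rect(box(.36,.56,-.2,.15,.029,.037)))
    t=box(.38,.54,-.2,.15,.052,.064)
    for lo,hi in((-.2,-.08),(-.04,.15)):
        s=t[(t[:,1]>lo)&(t[:,1]<hi)]; print("plate in rack",rect(s),s[:,2].mean())
    print("bar",rect(box(.5,.62,-.18,.1,.07,.09)), box(.5,.62,-.18,.1,.07,.09).mean(0))
```

```text
top
p2 (181, array([ 460.1, -253.4]), array([69.7, 14. ]), 18.5)
p3 (233, array([467.7, 289.3]), array([69.6, 18.6]), 2.5)
base (3588, array([489.8, -24.9]), array([259.7, 349.7]), 0.0)
teeth (594, array([475.7, -40.1]), array([ 88.7, 236.7]), 3.6)
plate in rack (115, array([ 491. , -127.1]), array([ 26.5, 103.3]), 74.5) 0.05665294456280045
plate in rack (306, array([483.2,  40.9]), array([115.9,  42.3]), 22.8) 0.056955318651743116
bar (413, array([547.5, -36.3]), array([ 15. , 234.2]), 3.9) [ 0.54903675 -0.03721988  0.07789187]
side
p2 (354, array([ 461.3, -253.8]), array([70.6, 18. ]), 20.8)
p3 (148, array([468.5, 289.1]), array([69.3, 29.8]), 5.8)
base (2858, array([487.8, -25.9]), array([345.9, 256. ]), 89.3)
teeth (654, array([478.2, -42.1]), array([ 91.8, 237.5]), 3.7)
plate in rack (216, array([ 491.3, -128.2]), array([ 31.1, 107. ]), 75.8) 0.05607803501319108
plate in rack (318, array([486.5,  42.1]), array([121.2,  44. ]), 21.2) 0.05659627542163657
bar (366, array([549.5, -37.2]), array([ 14.2, 236.6]), 3.6) [ 0.5502994  -0.05208461  0.07805836]
```

The pictures confirm the finds: rack at top-image (331,245), 18 mm plate at (195,250), 13 mm plate at (420,257). The rack's yaw is about 0.065 rad. Next is a close wrist look over the rack.

```bash
cat >> h.py <<'E'
def pick_q(p,yaw):
    best=None
    for k in(0,np.pi):
        j=inverse_kinematics(list(p),list(down(yaw+k)))
        if j is not None and (best is None or abs(j[5])<abs(best[1][5])): best=(list(down(yaw+k)),j)
    return best
E
python3 - <<'E'
from h import *
o=current_orientation(); print(Rn.from_quat(o).as_matrix().round(2))
p=[.42,-.04,.33]; q,j=pick_q(p,np.pi/2+.065); print(np.round(j,2))
move_ptp(p,q)
c=capture("wrist"); cv2.imwrite("pics/w1.png",c["image"]); P=cloud(c)
print("campos",-np.array(c["R"]).T@np.array(c["t"]), current_clock())
np.savez("w1.npz",P=P,img=c["image"])
g=c["image"].max(-1); Q=P.reshape(-1,3); gg=g.reshape(-1)
m=(gg<110)&(abs(Q[:,2]-.005)<.006)&(Q[:,0]>.38)&(Q[:,0]<.58)&(Q[:,1]>-.2)&(Q[:,1]<.13)
r=cv2.minAreaRect((Q[m][:,:2]*1000).astype(np.float32)); print("base",m.sum(),r)
for lo,hi in((-.2,-.08),(0,.09)):
    s=Q[(abs(Q[:,2]-.058)<.004)&(Q[:,1]>lo)&(Q[:,1]<hi)&(Q[:,0]>.42)&(Q[:,0]<.52)]
    print(len(s),cv2.minAreaRect((s[:,:2]*1000).astype(np.float32)),s[:,2].mean())
s=Q[(abs(Q[:,2]-.034)<.003)&(Q[:,1]>-.2)&(Q[:,1]<.11)&(Q[:,0]>.42)&(Q[:,0]<.515)]
print("teeth",len(s),cv2.minAreaRect((s[:,:2]*1000).astype(np.float32)))
E
```

```text
[[-0.98  0.22 -0.  ]
 [ 0.22  0.98 -0.  ]
 [ 0.   -0.   -1.  ]]
[-0.26  0.    1.7  -0.    1.44  1.25]
campos [ 0.4867534  -0.03380108  0.49210307] 3.625
base 8690 ((491.22479248046875, -55.66424560546875), (151.6839141845703, 279.8634033203125), 4.1535468101501465)
531 ((472.7187805175781, -119.71003723144531), (69.62809753417969, 8.523216247558594), 3.690991163253784) 0.057996912270055996
1420 ((464.715087890625, 34.436126708984375), (69.41580963134766, 23.303852081298828), 3.751830577850342) 0.05831389820949353
teeth 2435 ((472.3973693847656, -33.19330596923828), (84.26355743408203, 233.4680633544922), 0.1492651104927063)
```

View pics/w1.png

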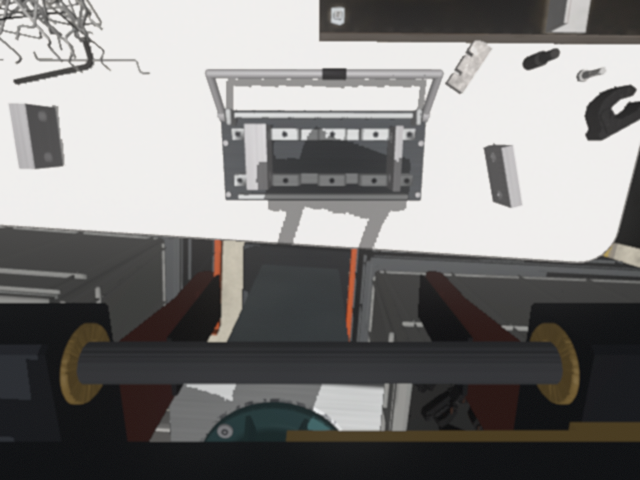

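The wrist picture shows the rack at (323,160), with plate4 at (257,155) and plate1 at (397,155). The keeper is back at (333,73), and both loose plates are visible at (36,135) and (503,175).

Run:
```python
from h import *
d=np.load("w1.npz"); Q=d["P"].reshape(-1,3); g=d["img"].max(-1).reshape(-1)
ok=~np.isnan(Q[:,0]); Q=Q[ok]; g=g[ok]
yaw=.065; R=np.array([[np.cos(yaw),-np.sin(yaw)],[np.sin(yaw),np.cos(yaw)]])
O=((np.array([472.7,-119.7])-R@[0,-81])+(np.array([464.7,34.4])-R@[0,73.5]))/2e3; print("O",O)
L=Q.copy(); L[:,:2]=(Q[:,:2]-O)@R
inn=(abs(L[:,1])<.105)
s=inn&(abs(L[:,2]-.034)<.0025)&(abs(L[:,0])<.04)
for sg in(-1,1):
    x=L[s&(L[:,0]*sg>0)&(L[:,0]*sg>.01)]; print("rail",len(x),np.percentile(x[:,0],[2,50,98]).round(4))
    A=np.polyfit(x[:,1],x[:,0],1); print(" slope",A.round(4))
b=(L[:,2]<.009)&(g<110)&(abs(L[:,0])<.06)&(abs(L[:,1])<.135)
print("base x",np.percentile(L[b&inn][:,0],[.3,50]),"y",np.percentile(L[b&(abs(L[:,0])<.04)][:,1],[.3,50,99.7]))
k=(L[:,2]>.072)&(abs(L[:,1])<.1)&(L[:,0]>.03)&(L[:,0]<.12); print("bar",L[k].mean(0),np.polyfit(L[k][:,1],L[k][:,0],1), L[k][:,2].max())
dk=k&(g<70); print("sleeve",dk.sum(),L[dk].mean(0) if dk.any() else 0)
for n,y0,y1 in(("p2",-.31,-.21),("p3",.22,.34)):
    s=Q[(abs(Q[:,2]-.05)<.003)&(Q[:,1]>y0)&(Q[:,1]<y1)&(Q[:,0]>.38)&(Q[:,0]<.54)]
    print(n,len(s),cv2.minAreaRect((s[:,:2]*1000).astype(np.float32)))
```

```text
O [ 0.46845642 -0.03890792]
rail 1056 [-0.0318 -0.0259 -0.0202]
 slope [ 0.0015 -0.0262]
rail 1158 [0.0203 0.0258 0.0314]
 slope [-0.0009  0.0259]
base x [-0.05371897 -0.0007321 ] y [-0.12013504 -0.00745991  0.12067153]
bar [ 0.08256808 -0.00032588  0.07947936] [-0.00107033  0.08256773] 0.08356984640777543
sleeve 212 [ 0.08232857 -0.00963722  0.08066372]
p2 803 ((461.5633850097656, -251.3714599609375), (69.858642578125, 14.909374237060547), 19.403648376464844)
p3 1244 ((469.5094909667969, 291.5567321777344), (70.03805541992188, 20.70773696899414), 2.995309829711914)
```

```bash
cat >> h.py <<'E'
O=np.array([.46846,-.03891]); YAW=.065
RR=np.array([[np.cos(YAW),-np.sin(YAW)],[np.sin(YAW),np.cos(YAW)]])
def W(x,y,z): return list(O+RR@[x,y])+[z]
QR=pick_q(W(0,0,.2),np.pi/2+YAW)[0]
def loc(c):
    P=cloud(c).reshape(-1,3); g=c["image"].max(-1).reshape(-1); ok=~np.isnan(P[:,0]); P=P[ok]
    P[:,:2]=(P[:,:2]-O)@RR; return P,g[ok]
E
python3 - <<'E'
from h import *
move_gripper(.05)
xy=[.461,-.2528]; q=pick_q(xy+[.1],np.pi/2+np.deg2rad(19))[0]
move_ptp(xy+[.09],q)
print(servo_line(xy+[.011],rate=.15,contact_N=12), current_position())
move_gripper(0.0); print("gap",current_finger_gap(),current_grip_force())
servo_line(xy+[.09],rate=.2)
move_ptp(W(0,-.0345,.09),QR)
c=capture("wrist"); cv2.imwrite("pics/w2.png",c["image"]); np.savez("w2.npz",P=cloud(c),img=c["image"])
L,g=loc(c)
for n,z,y0,y1 in(("p1",.058,-.1,-.065),("p4",.058,.05,.1)):
    s=L[(abs(L[:,2]-z)<.004)&(L[:,1]>y0)&(L[:,1]<y1)&(abs(L[:,0])<.04)]
    if len(s)>10: print(n,len(s),cv2.minAreaRect((s[:,:2]*1000).astype(np.float32)))
print(current_position(),current_clock(),current_finger_gap())
E
```

```text
False [ 0.46166159 -0.25282706  0.01175597]
gap 0.012548928865881728 29.9973526597023
p1 1670 ((8.513343811035156, -81.18572235107422), (8.745388984680176, 52.16701889038086), 89.9301986694336)
p4 6224 ((1.2173080444335938, 73.21680450439453), (70.56031799316406, 24.856414794921875), 0.46508336067199707)
[ 0.47089758 -0.07428013  0.08939586] 8.275 0.012928610687225204
```

View pics/w2.png

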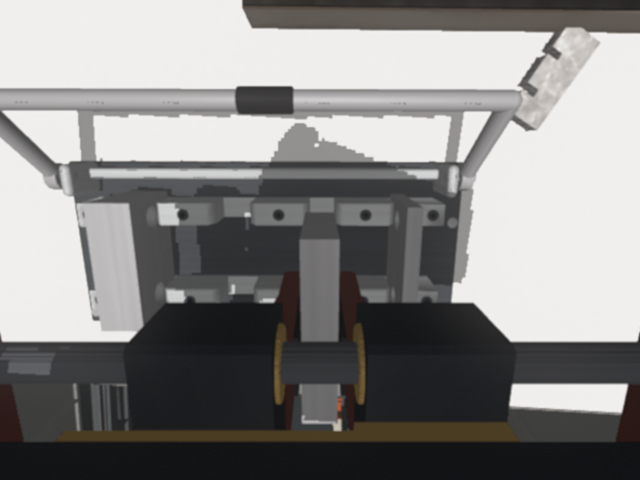

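The plate is held squarely at (320,240) above slot 2. I'll measure it in the rack frame and then insert it.

```bash
cat > ins.py <<'E'
from h import *
def heldy(y,c=None):
    c=c or capture("wrist"); L,g=loc(c); zt=current_position()[2]+.039
    s=L[(abs(L[:,2]-zt)<.004)&(abs(L[:,1]-y)<.02)&(L[:,0]>.012)&(L[:,0]<.05)]
    print("held",len(s),cv2.minAreaRect((s[:,:2]*1000).astype(np.float32)),np.median(s,0).round(4),"zt",zt)
    t=current_position(); print("tcp rack",(RR.T@(np.array(t[:2])-O)).round(4))
E
python3 - <<'E'
from ins import *
heldy(-.0345)
print(servo_line(W(0,-.0345,.05),rate=.1,contact_N=10),current_position()[2])
hit=servo_line(W(0,-.0345,.019),rate=.04,contact_N=8)
print(hit,current_position(),current_force(),current_clock())
E
```

```text
held 2876 ((24.18678855895996, -34.124855041503906), (25.342592239379883, 24.370569229125977), 89.98490905761719) [ 0.0245 -0.0339  0.1283] zt 0.12856683603284624
tcp rack [ 0.0003 -0.0358]
False 0.049952799315267415
True [ 0.47103571 -0.07394515  0.01916686] [-0.2296496  -0.00707711  6.42000598] 9.6333
```

Run:
```python
from ins import *
move_gripper(.03)
p=current_position(); servo_line([p[0],p[1],.12],rate=.2)
xy=[.469,.2905]; q=pick_q(xy+[.1],np.pi/2+np.deg2rad(2.8))[0]
c=capture("wrist"); L,g=loc(c)
s=L[(abs(L[:,2]-.058)<.005)&(abs(L[:,1]+.0345)<.015)&(abs(L[:,0])<.045)]
print("p2 home?",len(s),cv2.minAreaRect((s[:,:2]*1000).astype(np.float32)),np.median(s[:,2]))
move_ptp(xy+[.12],q); move_gripper(.055)
print(servo_line(xy+[.011],rate=.18,contact_N=12), current_position())
move_gripper(0.0); print("gap",current_finger_gap(),current_grip_force())
servo_line(xy+[.1],rate=.2)
move_ptp(W(0,.017,.09),QR); sleep(.2)
heldy(.017); print(current_clock())
```

```text
p2 home? 2474 ((1.0513725280761719, -33.6757926940918), (70.32254791259766, 12.944018363952637), 0.17775626480579376) 0.058231141011509405
False [0.46951922 0.29075319 0.01151772]
gap 0.017604495225465543 29.989894330501556
held 3813 ((23.815340042114258, 18.847028732299805), (34.07414627075195, 23.612028121948242), 89.96043395996094) [0.0241 0.0185 0.1289] zt 0.12901915877768783
tcp rack [0.0001 0.0172]
17.8833
```

Plate 2 is home: its top is at 58.2 mm and it is square. Now plate 3.

Run:
```python
from ins import *
print(servo_line(W(0,.017,.05),rate=.1,contact_N=10),current_position()[2])
hit=servo_line(W(0,.017,.019),rate=.04,contact_N=8)
p=current_position(); print(hit,p,current_force())
if p[2]<.023:
    move_gripper(.036)
    servo_line([p[0],p[1],.15],rate=.2)
    c=capture("wrist"); L,g=loc(c)
    for n,y in(("p1",-.081),("p2",-.0345),("p3",.017),("p4",.0735)):
        s=L[(abs(L[:,2]-.058)<.005)&(abs(L[:,1]-y)<.018)&(abs(L[:,0])<.045)]
        if len(s)>9: print(n,len(s),cv2.minAreaRect((s[:,:2]*1000).astype(np.float32)),np.median(s[:,2]))
    k=(L[:,2]>.07)&(abs(L[:,1]+.01)<.1)&(L[:,0]>.03)&(L[:,0]<.12); print("bar",np.median(L[k],0))
    print(pick_q(W(.08,-.01,.12),YAW)[1])
print(current_clock())
```

```text
False 0.04996224684694016
True [ 0.4676633  -0.02256392  0.01923918] [-0.15642103 -1.00527263  4.89139772]
p1 1492 ((-0.6711502075195312, -81.03063201904297), (9.187355041503906, 70.30821228027344), 89.91515350341797) 0.0579359153453512
p2 2068 ((0.9174308776855469, -33.55139923095703), (70.53044891357422, 13.445375442504883), 0.06520476192235947) 0.05813644700528856
p3 2730 ((0.13891220092773438, 17.831424713134766), (70.4393310546875, 17.94146728515625), 0.3331736922264099) 0.05821732272711265
p4 3603 ((1.0836982727050781, 73.41986083984375), (23.62755012512207, 70.54052734375), 89.8864974975586) 0.05829144497113498
bar [ 0.03348038 -0.00133382  0.24562774]
[-2.04874411e-01  4.04167072e-01  1.73195824e+00 -4.44089210e-16
  1.00546734e+00 -2.69874411e-01]
20.55
```

All four plates are home. Before I choose how to push the keeper, I need the clearance to the press behind the bar.

Run:
```python
from h import *
for n in("top","side"):
    P,g=loc(capture(n))
    for z0,z1 in((.02,.06),(.06,.12),(.12,.2),(.2,.3),(.3,.45),(.45,.8)):
        s=P[(P[:,2]>z0)&(P[:,2]<z1)&(abs(P[:,1]+.01)<.11)&(P[:,0]>.1)&(P[:,0]<.5)]
        if len(s)>5: print(n,z0,z1,len(s),np.percentile(s[:,0],[1,5,50]).round(3),np.percentile(s[:,1],[5,95]).round(3))
for x in(.115,.108): 
  print(pick_q(W(x,-.0095,.055),np.pi/2+YAW)[1])
```

```text
top 0.02 0.06 2764 [0.183 0.207 0.278] [-0.113  0.087]
top 0.06 0.12 1259 [0.188 0.189 0.293] [-0.112  0.097]
top 0.12 0.2 359 [0.186 0.189 0.27 ] [-0.119 -0.008]
top 0.2 0.3 868 [0.186 0.189 0.27 ] [-0.118 -0.008]
top 0.3 0.45 842 [0.186 0.189 0.233] [-0.119 -0.008]
top 0.45 0.8 6692 [0.183 0.185 0.22 ] [-0.115 -0.008]
side 0.02 0.06 2186 [0.127 0.128 0.169] [-0.115  0.084]
side 0.06 0.12 812 [0.187 0.19  0.202] [-0.098  0.054]
side 0.12 0.2 828 [0.187 0.19  0.207] [-0.018 -0.01 ]
side 0.2 0.3 1195 [0.187 0.19  0.207] [-0.017 -0.01 ]
side 0.3 0.45 2169 [0.187 0.19  0.207] [-0.017 -0.01 ]
side 0.45 0.8 869 [0.187 0.19  0.203] [-0.102 -0.01 ]
[-1.87972087e-01  5.32518983e-01  1.70618254e+00 -4.44089210e-16
  9.02891130e-01  1.31782424e+00]
[-1.91022633e-01  5.25065077e-01  1.72216604e+00 -4.44089210e-16
  8.94361534e-01  1.31477369e+00]
```

Run:
```python
from h import *
Y=-.0095
p=current_position(); servo_line([p[0],p[1],.2],rate=.2)
move_gripper(0.0)
qf=list(down(YAW-np.pi/2)); 
if abs(np.dot(qf,QR))>.9: qf=list(down(YAW+np.pi/2))
move_ptp(W(-.05,Y,.2),qf)
R=np.array(capture("wrist")["R"]); 
servo_line(W(.105,Y,.16),rate=.15)
print(servo_line(W(.105,Y,.062),rate=.12,contact_N=8),current_position(),current_clock())
for x,z in((.085,.065),(.062,.067),(.04,.062),(.022,.050)):
    h=servo_line(W(x,Y,z),rate=.07,contact_N=25); p=current_position()
    print(x,h,(RR.T@(np.array(p[:2])-O)).round(4),round(p[2],4),np.round(current_force(),1))
    if h: break
print(current_clock())
c=capture("side"); cv2.imwrite("pics/s2.png",cv2.resize(c["image"][180:380,200:440],None,fx=3,fy=3))
```

```text
False [ 0.57440955 -0.04167336  0.06263088] 26.7
0.085 False [ 0.0889 -0.0105] 0.0677 [6.2 0.1 4.4]
0.062 False [ 0.0622 -0.0096] 0.0676 [ 2.1 -0.3  1.1]
0.04 False [ 0.0377 -0.0089] 0.0613 [-0.   0.4  0.2]
0.022 False [ 0.0216 -0.0095] 0.0494 [ 3.4  0.2 -2. ]
28.5583
```

View pics/s2.png

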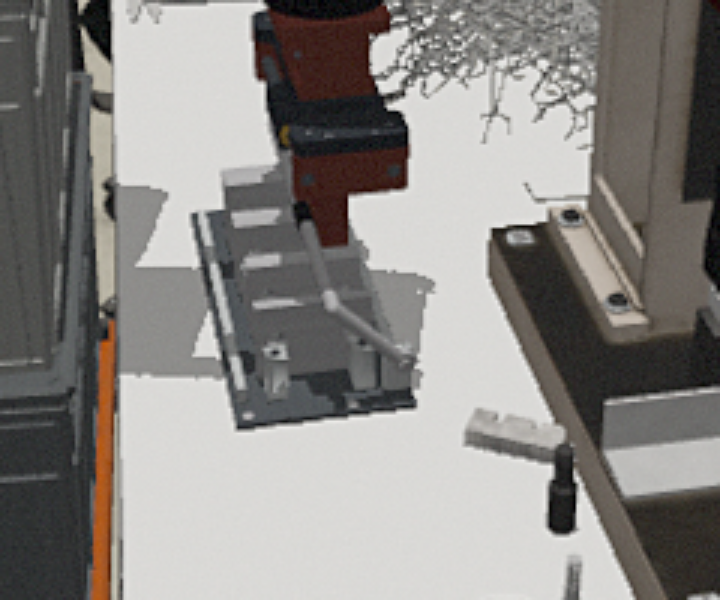

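The crop shows the bar pushed almost down onto the plate tops at about (320,260), with the finger behind it. I'll finish the push, then press from above and check.

Run:
```python
from h import *
Y=-.0095
h=servo_line(W(.011,Y,.046),rate=.04,contact_N=18); p=current_position()
print(h,(RR.T@(np.array(p[:2])-O)).round(4),round(p[2],4),np.round(current_force(),1))
x=(RR.T@(np.array(p[:2])-O))[0]
servo_line(W(x+.006,Y,.047),rate=.05); servo_line(W(x+.006,Y,.1),rate=.15)
servo_line(W(0,Y,.09),rate=.15)
h=servo_line(W(0,Y,.066),rate=.03,contact_N=12); print("press",h,current_position()[2],np.round(current_force(),1))
servo_line(W(0,Y,.2),rate=.2); 
move_ptp(W(-.05,Y,.3),QR)
c=capture("wrist"); cv2.imwrite("pics/w3.png",c["image"]); L,g=loc(c)
k=(L[:,2]>.062)&(L[:,2]<.1)&(abs(L[:,1])<.1)&(abs(L[:,0])<.1); print("bar",k.sum(),np.median(L[k],0),L[k][:,2].max())
for n,y in(("p1",-.081),("p2",-.0345),("p3",.017),("p4",.0735)):
    s=L[(abs(L[:,2]-.058)<.003)&(abs(L[:,1]-y)<.018)&(abs(L[:,0])<.045)]
    if len(s)>9: print(n,len(s),cv2.minAreaRect((s[:,:2]*1000).astype(np.float32)),np.median(s[:,2]))
print(current_clock())
```

```text
True [ 0.0169 -0.0103] 0.0464 [ 0.5 -0.4  0.3]
press True 0.06865692919532371 [-2.   0.3 10. ]
bar 1886 [ 0.00013318 -0.00242497  0.06858287] 0.0723394400503158
p1 525 ((-1.0702133178710938, -80.92153930664062), (8.41379451751709, 69.6584243774414), 89.88104248046875) 0.058084889397591356
p2 795 ((0.7846107482910156, -33.573974609375), (13.085943222045898, 69.60649108886719), 89.87544250488281) 0.05820249298628812
p3 1114 ((-0.13776016235351562, 17.967262268066406), (18.108800888061523, 69.59290313720703), 89.84786987304688) 0.05823287205945968
p4 1433 ((0.8864898681640625, 73.43753814697266), (23.311241149902344, 69.51466369628906), 89.98275756835938) 0.058368218477287646
34.1833
```

View pics/w3.png

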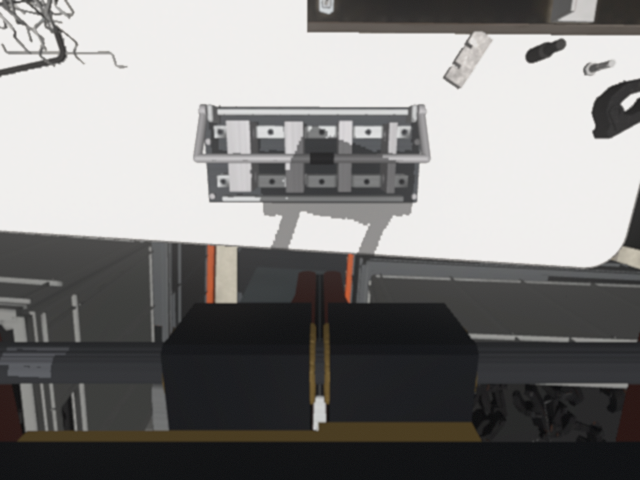

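The keeper bar is at x = 0 with its top at 69 mm, so it is shut. All four plates are home in their slots (image 237–393, 158), and the loose items are untouched.

```bash
python3 -c "
from bench import *
print(close_job())"
```

```text
the job is handed in; nothing more can be done
None
```

Both plates are fully down in their matching slots, the keeper is shut, and the job was handed in at about 34 s; the last wrist picture confirmed all four plates and the bar, but no verdict came back.

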